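# Lock the bayonet cap onto the coffee grinder

### The job

Put the loose cap onto the coffee grinder's mouth and lock it: find the slots with its two lugs, press it down against the spring pin, turn it clockwise (seen from above) about a quarter turn to the stop and let it rise into its notches. Leave it locked, level and released, and do not disturb the jar, the tin or the mug.

Things in the scene. Friction and masses are not known exactly. Their poses are not given: they have to be found in the camera images.
- cap: Loose white cap, 140 to 240 g, upright on the counter left or right of the grinder. Origin: centre of its underside, z up. Round hub 66 mm wide, z = 0 to 30 mm, foot bevelled to 58 mm over 5 mm; on it a disc 92 mm wide, z = 30 to 38 mm, hiding the lugs from above. A half turn gives the same cap.
- cap_bar (a point): Middle of the cap's grip bar, 51 mm above the cap's origin, axes as the cap's. The straight bar stands on the disc: 64 mm long (along x, parallel to the line through the lugs), 14 mm thick (along y), z = 38 to 64 mm above the cap's origin.
- cap_lug (a point): Outer end of one of the cap's two lugs, 43 mm out along the cap's +x, 11 mm above its origin; the other points along -x. Each lug is 10 mm wide (along y), z = 8 to 14 mm, and stands out 10 mm from the hub.
- grinder: Coffee grinder, fixed: round white body 132 mm wide at the foot, 110 mm at 100 mm height, steel plate with button on its front (-x). Origin: centre of its underside, z up. On top a steel collar, 108 mm wide, 100 to 136 mm high, does not turn; its two slots, half a turn apart, lie up to 25 degrees either way of the grinder's x axis: unreported, seen from above or found by touch.
- mouth (a point): Centre of the mouth at the collar's top face, 136 mm above the counter; axes as the grinder's. A flange 10 mm thick, inner diameter 72, outer 94 mm, is cut through by two slots 26 degrees wide (lugs have 5 degrees of play each way). Depth of the cap's origin below this point: 8 mm with lugs on the flange, 11 mm with lugs in the slots on the spring pin, 24 to 28 mm with lugs below the flange.
- pin_rest (a point): Centre of the spring pin's top at rest, 11 mm below the mouth point. The pin, 30 mm wide, is pushed down by the hub: 3 N to start, 0.7 N more per mm, 17 mm travel, so 12 to 15 N brings the lugs below the flange.
- notch_level (a point): Where the cap's origin is when locked: on the axis, 19 mm below the mouth point. With lugs below the flange the cap turns clockwise from above: 80 degrees from the slots, notches 5 mm high in the flange's underside let the lugs rise, pushed by the spring (a stop follows 5 degrees on). Short of them it stays 24 mm down, not locked. Counterclockwise a wall blocks.
- jar: Bystander: glass storage jar with steel lid, 76 mm wide, 110 mm high, on the other side of the grinder from the cap. Origin: centre of its underside.
- tin: Bystander: food tin 72 mm wide, 90 mm high, beyond the grinder on the right. Origin: centre of its underside.
- mug: Bystander: white mug 80 mm wide, 90 mm high, beyond the grinder on the left. Origin: centre of its underside.

How it is judged:
By the outcome, as a careful person would: the job done as asked, in the order asked, and still so for the second after the job is handed in, with the robot touching nothing.
It also fails if it takes over 64 s, if anything falls off the work surface, if the arm or the gripper's body presses on something with over 40 N, if the wrist force passes 120 N, or if a joint passes its speed limit or range.

### The arm

A 6-joint arm with a two-finger parallel gripper is mounted at the origin on the work surface. World frame = base frame: x ahead of the robot, y to its left, z up, the work surface at z = 0. Lengths are in m, angles in degrees, forces in N, time in s.
With the tool pointing down it reaches from about 0.3 to 0.75 m from the base axis. Payload 8.5 kg.
Tool frame: the origin (TCP) lies midway between the tips of the shut fingers; the grasp point (between the pads) lies 19 mm behind it; z points along the fingers, y is the line along which they close (so a half turn about z gives the same grasp; the last joint's range is limited). The gripper opens to 85 mm and grips with 20 to 120 N. Pads are 22 mm wide; open, the fingers measure 114 mm over their backs; the gripper's body (76 mm by 85 mm) begins 54 mm behind the grasp point. The pads swing forward as they close: fully open they stand 13 mm farther back than shut.
Start: joints at [-78.111, 21.807, 74.336, -0, 83.858, -12.336], TCP at [0.226, -0.502, 0.231] pointing down, gripper open.
Joint ranges: [-178.18, 178.18], [-50.72, 133.34], [12.68, 142.11], [-81.47, 261.47], [9.98, 163.14], [-165.26, 165.26]. Speed limits (degrees/s): [136.94, 136.94, 180, 180, 180, 180].

### API

Orientations are given as a 3x3 rotation matrix whose columns are the frame's x, y, z axes.
In Python, from rig import env, get_image, close_job gives the robot as it stands.
- The arm moves only by the tool step_arm, never from a script. Its argument "targets" is a list of rows, each a list of 2 entries, a list of its own where there are three numbers: the shift along the tool's x, y, z as a fraction of full scale, then the turn, a rotation vector about the tool's x, y, z as a fraction of full scale. In form: [[[x, y, z], [wx, wy, wz]], ...]. A call has 1 to 10 rows; each row is the pose to reach, as a shift and turn from the pose commanded when the call began, along the tool's axes at that moment; what a row does not reach only later rows make up. Full scale, the value 1, is 0.3 m for a shift and 45 degrees for a turn. A row lasts 1/12 s, in which the tool goes at most 41.7 mm and 7.16 degrees, less where a joint would pass 70% of its speed; a pose out of reach is approached as far as the arm can. A call with a number of a shift or a turn outside -1 to 1 is refused whole. A call with a gripper value outside its range is refused whole. "jaw" is the finger opening in mm, from 0 to 85.4, set as the call begins (left out, the last holds). The fingers move at their own pace and stop on an object; "grip_force" is the grip in N (left out, the last holds). Time passes only in rows, so rows that repeat a pose let the fingers close. It gives the time, the measured TCP pose, the force, the opening and the grip force at its end, in the units of the state.
- env.observe(): the state, without advancing time (a new reading comes with each control period).
- get_image(name): name is "scene" or "top"; returns a dict with "img" (400x640x3 uint8, red, green, blue), "z_map" (400x640 float32, m along the optical axis (not along the pixel's ray), 0 where there is no reading), "intrinsics" (3x3 intrinsics, pixels), "D" ([k1, k2, p1, p2, k3] as OpenCV has them; the pictures are not rectified), "rvec" (rotation vector, rad) and "tvec" (3), from world to camera coordinates, as OpenCV has them. Camera axes: x right, y down, z forward; pixel columns grow to the right and rows downward; lengths in m; the calibration is good to about 2 mm. A picture is of the moment at which its call begins.
- close_job(): hands the job in; it is judged then, once.
The state is a dict: "time_s": time; "q": joint angles; "qvel": joint speeds; "joint_efforts": joint torques, N m; "position": TCP position; "tool_rot": TCP orientation; "ft_force": force on the tool from outside, world axes, zero at the start; "wrist_torque": the same for the moment, N m; "grip_width": finger opening in m; "gripper_force": force on a finger pad.
Only numpy, scipy, OpenCV 4.12 (cv2) and the standard library are available. Lean on these libraries where they do the work, as an engineer would, in place of code of your own. Each camera call takes 0.05 s, during which the arm holds its last target. There are 200 camera calls.

## Working session

There is one attempt and no reset: what is moved stays moved. The work goes in short steps, Python scripts to look and compute and a tool call to move; the robot and the scene stay as the last step left them, time stands still between calls to the robot, and variables do not carry over. Pictures are saved under pics/ and viewed, at most 10 in all, crops included, and the job is handed in when it is done.

Besides the shell and the picture viewer there is one more tool, called by a JSON object that holds its "op" and its "data". step_arm: Moves the arm, as the interface text tells. Its arguments: {"type":"object","properties":{"targets":{"type":"array","items":{"type":"array"}},"jaw":{"type":"number"},"grip_force":{"type":"number"}},"required":["targets"]}

```bash
ls; mkdir -p pics; python3 - <<'E'
from rig import env,get_image
import cv2,numpy as np
for n in("scene","top"):
    d=get_image(n);cv2.imwrite(f"pics/{n}0.png",d["img"][:,:,::-1]);np.savez(f"{n}0.npz",**d)
    R=cv2.Rodrigues(np.array(d["rvec"]))[0];print(n,(-R.T@np.array(d["tvec"]).ravel()).round(3),R.round(2).tolist(),np.array(d["intrinsics"]).round(1).tolist(),d["D"],(d["z_map"]>0).mean())
s=env.observe();print(s)
E
```

```text
pics
scene [ 1.306 -0.182  0.781] [[0.26, 0.97, 0.01], [0.66, -0.17, -0.73], [-0.7, 0.2, -0.68]] [[483.6, 0.0, 314.9], [0.0, 483.6, 202.9], [0.0, 0.0, 1.0]] [-0.00890815  0.          0.          0.          0.        ] 0.99609375
top [ 0.505 -0.016  1.049] [[0.01, -1.0, -0.03], [-0.99, -0.0, -0.13], [0.13, 0.04, -0.99]] [[460.4, 0.0, 321.3], [0.0, 460.4, 196.9], [0.0, 0.0, 1.0]] [-0.0773403  0.         0.         0.         0.       ] 0.996
{'time_s': 0.1, 'q': array([-7.81099191e+01,  2.18364603e+01,  7.43804612e+01,  2.66352124e-04,
        8.38571818e+01, -1.23352924e+01]), 'qvel': array([ 0.03404824, -0.10272701, -0.14724827, -0.05972689, -0.04225104,
        0.0318999 ]), 'joint_efforts': array([ 4.52457665e-03, -4.49221051e+01, -2.31655133e+01, -1.41961841e-04,
        3.66785229e-03,  3.09713710e-05]), 'position': array([ 0.22562676, -0.50129725,  0.23077949]), 'tool_rot': array([[ 9.11938735e-01,  4.10326303e-01, -2.61951610e-04],
       [ 4.10326291e-01, -9.11937899e-01,  1.26655013e-03],
       [ 2.80815234e-04, -1.26250176e-03, -9.99999164e-01]]), 'ft_force': array([ 0.25638575,  0.62815102, -1.11625388]), 'wrist_torque': array([-0.01896849,  0.00255015,  0.03230488]), 'gripper_force': 0.0, 'grip_width': 0.08540479946837291}
```

View pics/top0.png

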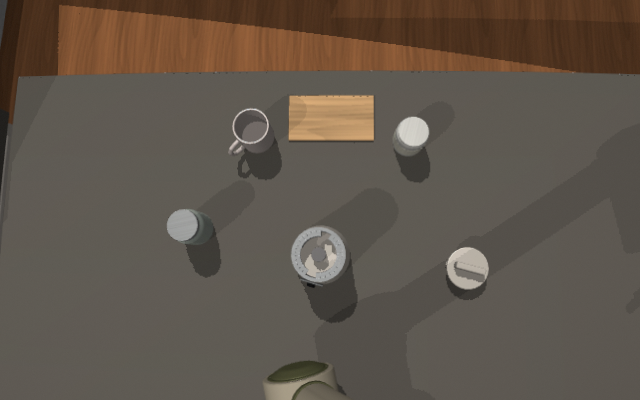

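View pics/scene0.png

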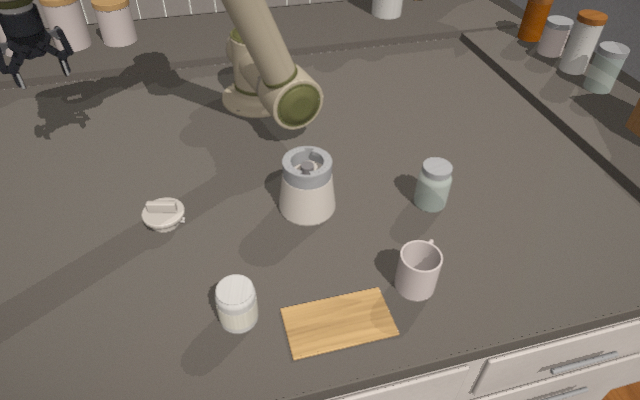

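The top view shows the grinder mouth at about (319,253), the cap at (468,268) with its bar at (471,268), the jar at (185,226), the mug at (251,130) and the tin at (411,135). In the scene view the cap is at (163,213), with a lug showing at (183,220), and the mouth is at (307,163).

```bash
cat > h.py <<'E'
import numpy as np,cv2
def load(n): return dict(np.load(n+".npz"))
def cloud(d):
    h,w=d["z_map"].shape;u,v=np.meshgrid(np.arange(w),np.arange(h))
    p=np.stack([u,v],-1).reshape(-1,1,2).astype(float)
    n=cv2.undistortPoints(p,d["intrinsics"],d["D"]).reshape(h,w,2)
    z=d["z_map"];c=np.dstack([n[...,0]*z,n[...,1]*z,z])
    R=cv2.Rodrigues(d["rvec"])[0];return (c-d["tvec"].ravel())@R
def ray(d,uv,z):
    n=cv2.undistortPoints(np.array(uv,float).reshape(-1,1,2),d["intrinsics"],d["D"]).reshape(-1,2)
    R=cv2.Rodrigues(d["rvec"])[0];o=-R.T@d["tvec"].ravel();r=np.c_[n,np.ones(len(n))]@R
    return o+r*((z-o[2])/r[:,2])[:,None]
def circ(P):
    A=np.c_[P[:,:2],np.ones(len(P))];s=np.linalg.lstsq(A,(P[:,:2]**2).sum(1),rcond=None)[0]
    c=s[:2]/2;return c,np.sqrt(s[2]+c@c)
def rect(d,c,z,half,px):  # orthographic view at height z, x up, y left
    g=np.arange(px);X=c[0]+half-(g[:,None]+.5)*2*half/px+0*g[None];Y=c[1]+half-(g[None]+.5)*2*half/px+0*g[:,None]
    W=np.stack([X,Y,np.full_like(X,z)],-1).reshape(-1,3)
    q=cv2.projectPoints(W,d["rvec"],d["tvec"],d["intrinsics"],d["D"])[0].reshape(px,px,2).astype(np.float32)
    return cv2.remap(d["img"],q,None,cv2.INTER_CUBIC)
E
python3 - <<'E'
from h import *
ap=[]
for n,cc,gg in(("top0",(468,268),(319,254)),("scene0",(163,213),(307,163))):
    d=load(n);P=cloud(d);print(n,"table z",np.median(P[300:330,520:560] if n=="top0" else P[260:300,60:120],axis=(0,1)).round(4))
    for nm,(u,v),r in(("cap",cc,32),("gr",gg,40)):
        Q=P[v-r:v+r,u-r:u+r].reshape(-1,3);z=Q[:,2]
        h=np.histogram(z,np.arange(0.01,.16,.004));print(nm,[(round(b,3),int(k)) for k,b in zip(*h) if k>15])
        lo,hi=((.033,.043) if nm=="cap" else (.131,.141))
        S=Q[(z>lo)&(z<hi)];print(" mean z",np.median(S[:,2]).round(4),"minEnc",cv2.minEnclosingCircle(S[:,:2].astype(np.float32)))
        if nm=="cap":
            B=Q[(z>.057)&(z<.07)];print(" bar",len(B),B.mean(0).round(4),cv2.minAreaRect(B[:,:2].astype(np.float32)*1000))
            w,V=np.linalg.eigh(np.cov(B[:,:2].T));print(" axis deg",np.degrees(np.arctan2(V[1,1],V[0,1])))
d=load("top0")
P=cloud(d)
g=rect(d,(0.505-.01,-0.0),.136,.07,400)
# centre guesses from ray
print(ray(d,[(319,254)],.136),ray(d,[(468,268)],.038))
c=ray(d,[(319,254)],.136)[0];k=ray(d,[(468,268)],.038)[0]
print(c,k)
cv2.imwrite("pics/tops.png",np.hstack([rect(d,c,.136,.065,400),rect(d,k,.05,.065,400)])[:,:,::-1])
E
```

```text
top0 table z [ 0.3781 -0.4701 -0.    ]
cap [(np.float64(0.03), 36), (np.float64(0.034), 555), (np.float64(0.038), 575), (np.float64(0.042), 24), (np.float64(0.058), 36), (np.float64(0.062), 138), (np.float64(0.066), 19)]
 mean z 0.038 minEnc ((0.48223939538002014, -0.29862499237060547), 0.046200405806303024)
 bar 194 [ 0.4825 -0.2974  0.0636] ((481.9209899902344, -298.8454284667969), (62.79323959350586, 14.024646759033203), 73.98443603515625)
 axis deg 75.19294540675433
gr [(np.float64(0.014), 20), (np.float64(0.018), 18), (np.float64(0.022), 23), (np.float64(0.026), 16), (np.float64(0.038), 17), (np.float64(0.042), 21), (np.float64(0.046), 22), (np.float64(0.05), 31), (np.float64(0.054), 34), (np.float64(0.058), 40), (np.float64(0.062), 43), (np.float64(0.066), 18), (np.float64(0.094), 68), (np.float64(0.098), 692), (np.float64(0.102), 190), (np.float64(0.122), 115), (np.float64(0.126), 78), (np.float64(0.13), 72), (np.float64(0.134), 903), (np.float64(0.138), 215)]
 mean z 0.1367 minEnc ((0.5109912753105164, 0.021591102704405785), 0.05411624163389206)
scene0 table z [ 6.074e-01 -4.
[... 728 characters left out ...]
, (np.float64(0.07), 107), (np.float64(0.074), 104), (np.float64(0.078), 98), (np.float64(0.082), 96), (np.float64(0.086), 101), (np.float64(0.09), 79), (np.float64(0.094), 78), (np.float64(0.098), 173), (np.float64(0.102), 123), (np.float64(0.106), 105), (np.float64(0.11), 125), (np.float64(0.114), 112), (np.float64(0.118), 125), (np.float64(0.122), 176), (np.float64(0.126), 150), (np.float64(0.13), 125), (np.float64(0.134), 604), (np.float64(0.138), 106)]
 mean z 0.1365 minEnc ((0.5096137523651123, 0.020945008844137192), 0.055360306054353714)
[[0.51049529 0.01977743 0.136     ]] [[ 0.48229631 -0.30015297  0.038     ]]
[0.51049529 0.01977743 0.136     ] [ 0.48229631 -0.30015297  0.038     ]
```

View pics/tops.png

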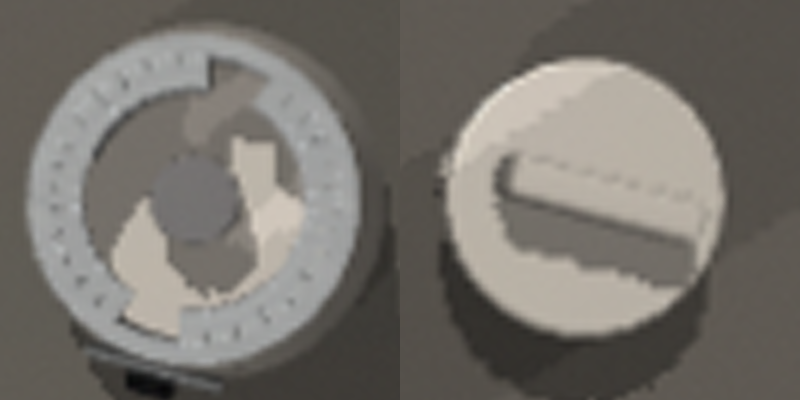

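The slots show in the rectified mouth view at about (237,75) and (150,327), around a centre near (193,195). That puts the slot line roughly 19° clockwise of +x. The bar runs from about (510,175) to (700,215).

```bash
cat > go.py <<'E'
import sys,numpy as np
from scipy.spatial.transform import Rotation as Ro
from rig import env
x,y,z,w=map(float,sys.argv[1:5]);s=env.observe();T=s["tool_rot"];a=np.radians(w)
G=np.c_[[np.cos(a),np.sin(a),0],[np.sin(a),-np.cos(a),0],[0,0,-1]]
print("shift",(T.T@(np.array([x,y,z])-s["position"])/.3).round(4).tolist(),"turn",(Ro.from_matrix(T.T@G).as_rotvec(degrees=True)/45).round(4).tolist())
print("pos",s["position"].round(4),"yaw",np.degrees(np.arctan2(T[1,0],T[0,0])).round(2),"F",s["ft_force"].round(1),"M",s["wrist_torque"].round(2),"w",round(s["grip_width"],4),"t",s["time_s"],"q",s["q"].round(0))
E
python3 - <<'E'
from h import *
d=load("top0");P=cloud(d);v,u=np.mgrid[200:310,265:375]
W=ray(d,np.c_[u.ravel(),v.ravel()],.136);z=P[200:310,265:375,2].ravel()
c=np.array([.511,.0216]);r=W[:,:2]-c;R=np.hypot(*r.T);A=np.degrees(np.arctan2(r[:,1],r[:,0]))
for off in(0,180):
    B=(A-off+180)%360-180
    m=(R>.038)&(R<.045)&(abs(B)<60)&(z<.128);print(m.sum(),"mean",B[m].mean(),"5/95",np.percentile(B[m],[3,97]))
    print(np.sort(B[m]).round(0)[::6])
E
python3 go.py .482 -.298 .13 74.5
```

```text
35 mean -17.835602070990795 5/95 [-31.29273377  -7.21870564]
[-32. -28. -23. -18. -14. -10.]
35 mean -17.301239073420238 5/95 [-30.88391623  -7.43473956]
[-32. -27. -22. -18. -13.  -9.]
shift [1.0573, -0.2669, 0.3366] turn [-0.0013, -0.001, -1.1172]
pos [ 0.2256 -0.5013  0.2308] yaw 24.23 F [ 0.3  0.6 -1.1] M [-0.02  0.    0.03] w 0.0854 t 0.1 q [-78.  22.  74.   0.  84. -12.]
```

{"op": "step_arm", "data": {"targets": [[[0.8,-0.2,0.15],[0,0,-0.9]],[[0.8,-0.2,0.15],[0,0,-0.9]],[[0.8,-0.2,0.15],[0,0,-0.9]],[[0.8,-0.2,0.15],[0,0,-0.9]],[[0.8,-0.2,0.15],[0,0,-0.9]],[[0.8,-0.2,0.15],[0,0,-0.9]],[[0.8,-0.2,0.15],[0,0,-0.9]],[[0.8,-0.2,0.15],[0,0,-0.9]],[[0.8,-0.2,0.15],[0,0,-0.9]],[[0.8,-0.2,0.15],[0,0,-0.9]]], "jaw": 85}}

```text
time_s: 0.93
position: [0.4192, -0.3493, 0.1864]
tool_rot: [[0.429, 0.903, -0.0], [0.903, -0.429, -0.0], [-0.0, 0.0, -1.0]]
ft_force: [-0.0, -0.3, 0.7]
grip_width: 0.0846
gripper_force: 0.0
```

```bash
python3 go.py .482 -.298 .12 74.5
```

```text
shift [0.2443, 0.116, 0.2214] turn [0.0, 0.0004, -0.2198]
pos [ 0.4192 -0.3493  0.1864] yaw 64.61 F [-0.  -0.3  0.7] M [-0.07  0.01  0.03] w 0.0846 t 0.9333 q [-52.  23.  79.  -0.  77. -27.]
```

{"op": "step_arm", "data": {"targets": [[[0.244,0.116,0.221],[0,0,-0.22]],[[0.244,0.116,0.221],[0,0,-0.22]],[[0.244,0.116,0.221],[0,0,-0.22]],[[0.244,0.116,0.221],[0,0,-0.22]],[[0.244,0.116,0.221],[0,0,-0.22]],[[0.244,0.116,0.221],[0,0,-0.22]]]}}

```text
time_s: 1.43
position: [0.4821, -0.2986, 0.121]
tool_rot: [[0.267, 0.964, 0.001], [0.964, -0.267, -0.001], [-0.001, 0.001, -1.0]]
ft_force: [-0.2, -0.7, -0.2]
grip_width: 0.0846
gripper_force: 0.0
```

```bash
python3 go.py .482 -.298 .041 74.5
```

```text
shift [0.0022, -0.0011, 0.2666] turn [0.0016, 0.0013, 0.0002]
pos [ 0.4821 -0.2986  0.121 ] yaw 74.51 F [-0.2 -0.7 -0.2] M [ 0.01 -0.    0.01] w 0.0846 t 1.4333 q [-44.  29.  81.  -0.  69. -28.]
```

{"op": "step_arm", "data": {"targets": [[[0.002,-0.001,0.09],[0,0,0]],[[0.002,-0.001,0.18],[0,0,0]],[[0.002,-0.001,0.24],[0,0,0]],[[0.002,-0.001,0.266],[0,0,0]],[[0.002,-0.001,0.266],[0,0,0]],[[0.002,-0.001,0.266],[0,0,0]]]}}

```text
time_s: 1.93
position: [0.4825, -0.2975, 0.0414]
tool_rot: [[0.266, 0.964, 0.001], [0.964, -0.266, -0.001], [-0.001, 0.002, -1.0]]
ft_force: [-1.2, 0.0, -0.1]
grip_width: 0.085
gripper_force: 0.0
```

{"op": "step_arm", "data": {"targets": [[[0,0,0],[0,0,0]],[[0,0,0],[0,0,0]],[[0,0,0],[0,0,0]],[[0,0,0],[0,0,0]],[[0,0,0],[0,0,0]],[[0,0,0],[0,0,0]],[[0,0,0],[0,0,0]],[[0,0,0],[0,0,0]],[[0,0,0],[0,0,0]],[[0,0,0],[0,0,0]]], "jaw": 5, "grip_force": 60}}

```text
time_s: 2.77
position: [0.4827, -0.2964, 0.0404]
tool_rot: [[0.265, 0.964, 0.0], [0.964, -0.265, -0.0], [-0.0, 0.0, -1.0]]
ft_force: [0.7, -0.6, 2.9]
grip_width: 0.0128
gripper_force: 61.9
```

```bash
python3 go.py .482 -.298 .22 74.5
```

```text
shift [-0.0057, -0.0005, -0.5986] turn [0.0006, 0.0002, 0.0027]
pos [ 0.4827 -0.2964  0.0404] yaw 74.62 F [ 0.7 -0.6  2.9] M [ 0.1  -0.04 -0.03] w 0.0128 t 2.7667 q [-44.  35.  86.   0.  58. -28.]
```

{"op": "step_arm", "data": {"targets": [[[0,0,-0.05],[0,0,0]],[[0,0,-0.12],[0,0,0]],[[0,0,-0.24],[0,0,0]],[[0,0,-0.36],[0,0,0]],[[0,0,-0.48],[0,0,0]],[[0,0,-0.56],[0,0,0]],[[0,0,-0.6],[0,0,0]],[[0,0,-0.6],[0,0,0]],[[0,0,-0.6],[0,0,0]]]}}

```text
time_s: 3.52
position: [0.4822, -0.2961, 0.2195]
tool_rot: [[0.265, 0.964, -0.001], [0.964, -0.265, 0.001], [0.0, -0.001, -1.0]]
ft_force: [0.2, -0.3, -3.4]
grip_width: 0.0131
gripper_force: 61.3
```

```bash
python3 go.py .5 -.13 .22 118
```

```text
shift [0.5497, -0.0897, -0.0014] turn [-0.0008, -0.0009, -0.9639]
pos [ 0.4822 -0.2961  0.2195] yaw 74.62 F [ 0.2 -0.3 -3.4] M [ 0.02 -0.02  0.  ] w 0.0131 t 3.5167 q [-44.  24.  73.  -0.  83. -28.]
```

{"op": "step_arm", "data": {"targets": [[[0.08,-0.013,0],[0,0,-0.14]],[[0.16,-0.026,0],[0,0,-0.28]],[[0.24,-0.039,0],[0,0,-0.42]],[[0.32,-0.052,0],[0,0,-0.56]],[[0.4,-0.065,0],[0,0,-0.7]],[[0.48,-0.078,0],[0,0,-0.84]],[[0.55,-0.09,0],[0,0,-0.96]],[[0.55,-0.09,0],[0,0,-0.96]],[[0.55,-0.09,0],[0,0,-0.96]]]}}

```text
time_s: 4.27
position: [0.4997, -0.1292, 0.2186]
tool_rot: [[-0.467, 0.884, -0.003], [0.884, 0.467, 0.001], [0.002, -0.002, -1.0]]
ft_force: [1.1, -0.9, -2.2]
grip_width: 0.0125
gripper_force: 61.1
```

```bash
python3 go.py .505 -.10 .22 161; python3 - <<'E'
from rig import get_image
import cv2,numpy as np
for n in("scene","top"):
    d=get_image(n);cv2.imwrite(f"pics/{n}1.png",d["img"][:,:,::-1]);np.savez(f"{n}1.npz",**d)
E
```

```text
shift [0.0779, 0.061, -0.0044] turn [-0.0012, -0.0039, -0.9586]
pos [ 0.4997 -0.1292  0.2186] yaw 117.86 F [ 1.1 -0.9 -2.2] M [-0.   -0.01  0.06] w 0.0125 t 4.2667 q [-28.  19.  81.  -0.  80. -56.]
```

View pics/scene1.png

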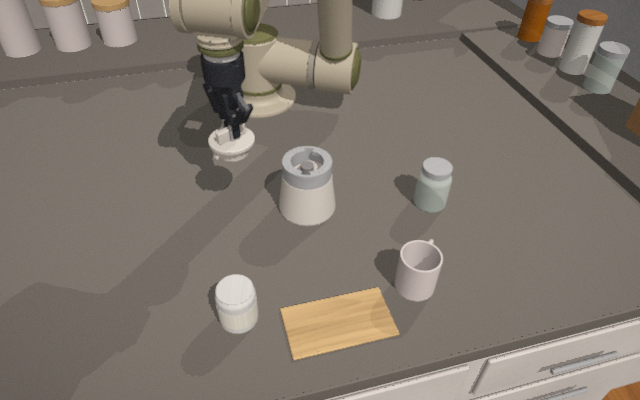

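The scene view shows the cap hanging level at about (232,142), and nothing else has moved. Next I'll measure where the disc centre sits relative to the TCP.

{"op": "step_arm", "data": {"targets": [[[0.015,0.012,0],[0,0,-0.14]],[[0.03,0.024,0],[0,0,-0.28]],[[0.045,0.036,0],[0,0,-0.42]],[[0.06,0.048,0],[0,0,-0.56]],[[0.07,0.056,-0.002],[0,0,-0.7]],[[0.078,0.061,-0.004],[0,-0.004,-0.84]],[[0.078,0.061,-0.004],[0,-0.004,-0.959]],[[0.078,0.061,-0.004],[0,-0.004,-0.959]],[[0.078,0.061,-0.004],[0,-0.004,-0.959]]]}}

```text
time_s: 5.12
position: [0.5054, -0.1017, 0.2209]
tool_rot: [[-0.944, 0.33, 0.002], [0.33, 0.944, -0.002], [-0.002, -0.001, -1.0]]
ft_force: [-0.0, -0.2, -2.4]
grip_width: 0.0128
gripper_force: 61.2
```

```bash
python3 go.py .51 .0215 .22 161.5; python3 - <<'E'
from rig import get_image,env
from h import *
s=env.observe();t=s["position"];T=s["tool_rot"]
for n in("scene","top"):
    d=get_image(n);np.savez(f"{n}2.npz",**d)
    P=cloud(d).reshape(-1,3);I=d["img"].reshape(-1,3).astype(int)
    m=(np.hypot(P[:,0]-t[0],P[:,1]-t[1])<.06)&(abs(P[:,2]-(t[2]-.0025))<.006)&(I.min(1)>60)
    Q=P[m];print(n,m.sum(),"z",np.median(Q[:,2]));
    if m.sum()<20: continue
    c,r=cv2.minEnclosingCircle(Q[:,:2].astype(np.float32));print("minenc",c,r,"minus tcp",(np.array(c)-t[:2])*1000, "in tool",T.T[:2,:2]@(np.array(c)-t[:2])*1000)
    # plane tilt
    A=np.c_[Q[:,:2]-Q[:,:2].mean(0),np.ones(len(Q))];print("slope",np.linalg.lstsq(A,Q[:,2],rcond=None)[0].round(4))
    # lowest points below: lugs
    m=(np.hypot(P[:,0]-t[0],P[:,1]-t[1])<.05)&(abs(P[:,2]-(t[2]-.03))<.004)
    L=P[m]-t
    r=np.hypot(L[:,0],L[:,1]);k=r>.037;print("lug",k.sum(),L[k].mean(0)*1000 if k.any() else "", np.degrees(np.arctan2(*L[k].mean(0)[1::-1])) if k.any() else "")
E
```

```text
shift [0.1211, 0.3926, 0.0024] turn [-0.0015, 0.0026, -0.0175]
pos [ 0.5054 -0.1017  0.2209] yaw 160.71 F [-0.  -0.2 -2.4] M [-0.01  0.04 -0.  ] w 0.0128 t 5.1167 q [-25.  19.  81.  -0.  80. -95.]
scene 781 z 0.21916583282383062
minenc (0.5077454447746277, -0.10243380069732666) 0.04725699871778488 minus tcp [ 2.36689222 -0.76008077] in tool [-2.48510023  0.06444201]
slope [-0.0238  0.0055  0.2189]
lug 15 [ 39.76323731 -13.85241905 -28.85455934] -19.20693244290811
top 0 z nan
  return _methods._mean(a, axis=axis, dtype=dtype,
  ret = ret.dtype.type(ret / rcount)
```

```bash
python3 go.py .5078 .022 .2 161.5
```

```text
shift [0.1282, 0.3912, 0.0697] turn [-0.0014, 0.003, -0.0165]
pos [ 0.5054 -0.1014  0.2211] yaw 160.76 F [ 0.4  0.2 -1.7] M [0.02 0.   0.01] w 0.0124 t 5.2167 q [-24.  19.  81.  -0.  80. -95.]
```

{"op": "step_arm", "data": {"targets": [[[0.025,0.08,0],[0,0,-0.016]],[[0.05,0.16,0],[0,0,-0.016]],[[0.075,0.24,0],[0,0,-0.016]],[[0.1,0.32,0],[0,0.003,-0.016]],[[0.12,0.37,0.03],[0,0.003,-0.016]],[[0.128,0.391,0.07],[-0.001,0.003,-0.016]],[[0.128,0.391,0.07],[-0.001,0.003,-0.016]],[[0.128,0.391,0.07],[-0.001,0.003,-0.016]],[[0.128,0.391,0.07],[-0.001,0.003,-0.016]]]}}

```text
time_s: 5.97
position: [0.5078, 0.0217, 0.2007]
tool_rot: [[-0.949, 0.315, 0.001], [0.315, 0.949, -0.001], [-0.001, -0.0, -1.0]]
ft_force: [0.1, -0.0, -3.0]
grip_width: 0.0127
gripper_force: 61.1
```

```bash
python3 go.py .5078 .022 .17 161.5; python3 - <<'E'
from rig import get_image,env
from h import *
d=get_image("scene");np.savez("scene3.npz",**d)
t=env.observe()["position"]
P=cloud(d).reshape(-1,3);
for nm,z0,r0 in(("disc",t[2]-.0025,.06),("collar",.136,.06)):
    m=(np.hypot(P[:,0]-t[0],P[:,1]-t[1])<r0)&(abs(P[:,2]-z0)<.004)&(d["img"].reshape(-1,3).min(1)>60);Q=P[m];print(nm,m.sum(),cv2.minEnclosingCircle(Q[:,:2].astype(np.float32)))
cv2.imwrite("pics/scene3.png",cv2.resize(d["img"][90:240,220:400],None,fx=4,fy=4,interpolation=2)[:,:,::-1])
E
```

```text
shift [0.0005, 0.0009, 0.1023] turn [-0.0006, 0.0016, 0.0024]
pos [0.5078 0.0217 0.2007] yaw 161.61 F [ 0.1 -0.  -3. ] M [-0.    0.01  0.  ] w 0.0127 t 5.9667 q [-11.  19.  84.  -0.  77. -82.]
disc 686 ((0.5105266571044922, 0.02031053602695465), 0.0472291074693203)
collar 591 ((0.5102290511131287, 0.02063332498073578), 0.05500788614153862)
```

View pics/scene3.png

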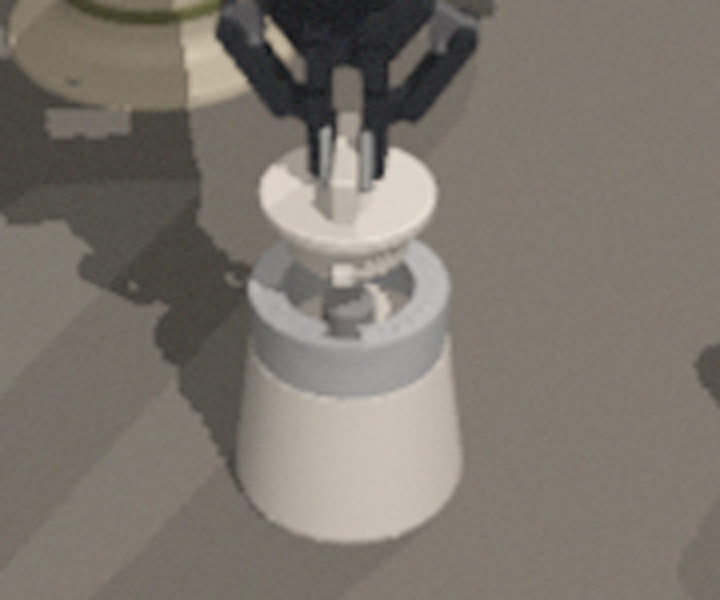

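The crop shows the cap centred over the collar, to within about 0.5 mm by measurement. The front lug at (345,272) is in line with the front slot near (345,330). I'll lower it in stages.

{"op": "step_arm", "data": {"targets": [[[0,0.001,0.04],[0,0.001,0]],[[0,0.001,0.08],[0,0.001,0]],[[0,0.001,0.1],[0,0.001,0]],[[0,0.001,0.11],[0,0.001,0]],[[0,0.001,0.12],[0,0.001,0]],[[0,0.001,0.125],[0,0.001,0]],[[0,0.001,0.13],[0,0.001,0]],[[0,0.001,0.135],[0,0.001,0]],[[0,0.001,0.135],[0,0.001,0]]]}}

```text
time_s: 6.77
position: [0.5078, 0.0225, 0.1601]
tool_rot: [[-0.949, 0.314, 0.001], [0.314, 0.949, -0.001], [-0.001, -0.001, -1.0]]
ft_force: [-2.3, -1.9, 4.5]
grip_width: 0.0129
gripper_force: 62.1
```

```bash
python3 go.py .5078 .022 .15 161.5
```

```text
shift [-0.0004, -0.0015, 0.0338] turn [-0.001, 0.0012, 0.0045]
pos [0.5078 0.0225 0.1601] yaw 161.7 F [-2.3 -1.9  4.5] M [-0.57  0.4  -0.01] w 0.0129 t 6.7667 q [-11.  21.  88.  -0.  71. -82.]
```

The cap is in the slots: the force matches the spring pin about 5 mm down. Now I'll press to about 26 mm.

{"op": "step_arm", "data": {"targets": [[[0,-0.001,0.007],[0,0.001,0]],[[0,-0.001,0.014],[0,0.001,0]],[[0,-0.001,0.021],[0,0.001,0]],[[0,-0.001,0.028],[0,0.001,0]],[[0,-0.001,0.034],[0,0.001,0]],[[0,-0.001,0.034],[0,0.001,0]],[[0,-0.001,0.034],[0,0.001,0]]]}}

```text
time_s: 7.35
position: [0.5079, 0.0224, 0.1506]
tool_rot: [[-0.949, 0.314, 0.001], [0.314, 0.949, -0.0], [-0.001, -0.0, -1.0]]
ft_force: [-3.9, -0.9, 10.6]
grip_width: 0.0126
gripper_force: 63.0
```

```bash
python3 go.py .5078 .022 .15 161.5; python3 - <<'E'
from rig import get_image,env
from h import *
d=get_image("scene");t=env.observe()["position"]
P=cloud(d).reshape(-1,3);m=(np.hypot(P[:,0]-t[0],P[:,1]-t[1])<.06)&(abs(P[:,2]-(t[2]-.0025))<.005)&(d["img"].reshape(-1,3).min(1)>60);Q=P[m]
print("disc z",np.median(Q[:,2]),cv2.minEnclosingCircle(Q[:,:2].astype(np.float32)))
E
```

```text
shift [-0.0, -0.0013, 0.0019] turn [-0.0003, 0.0012, 0.0045]
pos [0.5079 0.0224 0.1506] yaw 161.7 F [-3.9 -0.9 10.6] M [-0.37  0.7  -0.  ] w 0.0126 t 7.35 q [-11.  22.  88.  -0.  69. -83.]
disc z 0.14897133299019555 ((0.5104618072509766, 0.022019919008016586), 0.04709616303443909)
```

{"op": "step_arm", "data": {"targets": [[[0.001,0,0.002],[0,0,0]],[[0.001,0.001,0.002],[0,0.001,0.111]],[[0.001,0.001,0.002],[0,0.001,0.222]],[[0.001,0.002,0.002],[0,0.001,0.333]],[[0.001,0.003,0.002],[0,0.001,0.444]],[[0,0.003,0.002],[0,0.001,0.556]],[[0,0.004,0.002],[0,0.001,0.667]],[[0,0.005,0.002],[0,0.001,0.778]],[[0,0.005,0.002],[0,0.001,0.889]],[[0,0.005,0.002],[0,0.001,0.889]]]}}

```text
time_s: 8.23
position: [0.5094, 0.0239, 0.1504]
tool_rot: [[-0.522, 0.853, 0.003], [0.853, 0.522, 0.0], [-0.001, 0.003, -1.0]]
ft_force: [-0.2, 0.1, 10.8]
grip_width: 0.0129
gripper_force: 63.0
```

```bash
python3 go.py .5078 .022 .15 121.5; python3 - <<'E'
from rig import get_image,env
from h import *
d=get_image("scene");t=env.observe()["position"]
P=cloud(d).reshape(-1,3);m=(np.hypot(P[:,0]-t[0],P[:,1]-t[1])<.06)&(abs(P[:,2]-(t[2]-.0025))<.005)&(d["img"].reshape(-1,3).min(1)>60);Q=P[m]
print("disc z",np.median(Q[:,2]),cv2.minEnclosingCircle(Q[:,:2].astype(np.float32)))
E
```

```text
shift [-0.0026, -0.0077, 0.0014] turn [0.0034, 0.0019, -0.0014]
pos [0.5094 0.0239 0.1504] yaw 121.44 F [-0.2  0.1 10.8] M [-0.11  0.05 -0.03] w 0.0129 t 8.2333 q [-11.  22.  88.   0.  69. -42.]
disc z 0.14874343103153076 ((0.5099279880523682, 0.02015775442123413), 0.047339003533124924)
```

{"op": "step_arm", "data": {"targets": [[[0,0.001,0.001],[0.002,0.001,0.111]],[[0,0.001,0.001],[0.003,0.001,0.222]],[[0,0.002,0.001],[0.003,0.001,0.333]],[[-0.001,0.003,0.001],[0.003,0.001,0.444]],[[-0.001,0.003,0.001],[0.003,0.001,0.556]],[[-0.001,0.004,0.001],[0.003,0.001,0.667]],[[-0.001,0.004,0.001],[0.003,0.001,0.778]],[[-0.002,0.005,0.001],[0.003,0.001,0.889]],[[-0.002,0.005,0.001],[0.003,0.001,0.889]]]}}

```text
time_s: 9.03
position: [0.5109, 0.0242, 0.1501]
tool_rot: [[0.149, 0.989, 0.0], [0.989, -0.149, 0.001], [0.001, 0.0, -1.0]]
ft_force: [-0.0, -0.4, 11.0]
grip_width: 0.0129
gripper_force: 63.1
```

{"op": "step_arm", "data": {"targets": [[[0,0,0],[0,0,0.022]],[[0,0,0],[0,0,0.044]],[[0,0,0],[0,0,0.044]],[[0,0,0],[0,0,0.044]]]}}

```text
time_s: 9.37
position: [0.5109, 0.0242, 0.1501]
tool_rot: [[0.179, 0.984, 0.001], [0.984, -0.179, 0.001], [0.001, 0.0, -1.0]]
ft_force: [0.2, -0.5, 11.6]
grip_width: 0.0129
gripper_force: 63.1
```

```bash
python3 go.py .5078 .022 .15 79.5
```

```text
shift [-0.0091, -0.0088, 0.0004] turn [0.0006, -0.0008, 0.0046]
pos [0.5109 0.0242 0.1501] yaw 79.71 F [ 0.2 -0.5 11.6] M [-0.03  0.02  0.02] w 0.0129 t 9.3667 q [-11.  22.  88.   0.  70.  -0.]
```

{"op": "step_arm", "data": {"targets": [[[0,0,0],[0,0,0.022]],[[0,0,0],[0,0,0.044]],[[0,0,0],[0,0,0.044]],[[0,0,0],[0,0,0.044]]]}}

```text
time_s: 9.7
position: [0.5109, 0.0242, 0.1502]
tool_rot: [[0.213, 0.977, 0.001], [0.977, -0.213, 0.001], [0.001, 0.001, -1.0]]
ft_force: [-0.3, -0.8, 10.6]
grip_width: 0.0128
gripper_force: 63.1
```

```bash
python3 go.py .5078 .022 .15 77.5
```

```text
shift [-0.0093, -0.0086, 0.0005] turn [0.0007, -0.0008, 0.005]
pos [0.5109 0.0242 0.1502] yaw 77.72 F [-0.3 -0.8 10.6] M [ 0.01  0.03 -0.  ] w 0.0128 t 9.7 q [-11.  22.  88.   0.  70.   2.]
```

{"op": "step_arm", "data": {"targets": [[[0,0,0],[0,0,0.022]],[[0,0,0],[0,0,0.044]],[[0,0,0],[0,0,0.044]],[[0,0,0],[0,0,0.044]]]}}

```text
time_s: 10.03
position: [0.511, 0.0242, 0.1502]
tool_rot: [[0.246, 0.969, 0.001], [0.969, -0.246, 0.0], [0.001, 0.001, -1.0]]
ft_force: [1.2, -0.7, 10.9]
grip_width: 0.0126
gripper_force: 63.1
```

```bash
python3 go.py .5078 .022 .15 75.5
```

```text
shift [-0.0096, -0.0086, 0.0006] turn [0.0009, -0.0007, 0.006]
pos [0.511  0.0242 0.1502] yaw 75.77 F [ 1.2 -0.7 10.9] M [-0.06 -0.    0.15] w 0.0126 t 10.0333 q [-11.  22.  88.   0.  70.   4.]
```

{"op": "step_arm", "data": {"targets": [[[0,0,0],[0,0,0.022]],[[0,0,0],[0,0,0.033]],[[0,0,0],[0,0,0.033]]]}}

```text
time_s: 10.28
position: [0.511, 0.0241, 0.1502]
tool_rot: [[0.27, 0.963, 0.001], [0.963, -0.27, 0.0], [0.0, 0.001, -1.0]]
ft_force: [0.9, -0.9, 10.5]
grip_width: 0.0127
gripper_force: 63.9
```

```bash
python3 go.py .5078 .022 .157 77.5
```

```text
shift [-0.0098, -0.0085, -0.0228] turn [0.0012, -0.0004, -0.0702]
pos [0.511  0.0241 0.1502] yaw 74.34 F [ 0.9 -0.9 10.5] M [-0.   -0.11  0.88] w 0.0127 t 10.2833 q [-11.  22.  88.   0.  70.   5.]
```

At the stop, the torque rose to 0.9 N m. I'll back off a few degrees to the notch centre and let the cap rise.

{"op": "step_arm", "data": {"targets": [[[0,0,0],[0,0,-0.05]],[[0,0,0],[0,0,-0.105]],[[0,0,0],[0,0,-0.105]],[[0,0,-0.006],[0,0,-0.105]],[[0,0,-0.012],[0,0,-0.105]],[[0,0,-0.018],[0,0,-0.105]],[[0,0,-0.021],[0,0,-0.105]],[[0,0,-0.021],[0,0,-0.105]],[[0,0,-0.021],[0,0,-0.105]]]}}

```text
time_s: 11.03
position: [0.5108, 0.0242, 0.156]
tool_rot: [[0.191, 0.982, 0.0], [0.982, -0.191, 0.001], [0.001, -0.0, -1.0]]
ft_force: [1.7, 0.9, 6.9]
grip_width: 0.0128
gripper_force: 62.5
```

```bash
python3 go.py .5078 .022 .157 79.5
```

```text
shift [-0.0092, -0.0085, -0.0032] turn [-0.0, -0.0009, -0.0113]
pos [0.5108 0.0242 0.156 ] yaw 78.99 F [1.7 0.9 6.9] M [-0.02 -0.21  0.03] w 0.0128 t 11.0333 q [-11.  22.  88.   0.  70.   0.]
```

The cap has risen into the notches: the force is spring only, at about 20 mm depth. I'll raise it 1 mm more and release.

{"op": "step_arm", "data": {"targets": [[[0,0,-0.003],[0,0,0]],[[0,0,-0.003],[0,0,0]],[[0,0,-0.003],[0,0,0]]]}}

```text
time_s: 11.28
position: [0.5108, 0.0242, 0.1569]
tool_rot: [[0.191, 0.982, 0.0], [0.982, -0.191, 0.001], [0.001, -0.0, -1.0]]
ft_force: [1.4, 0.3, 7.2]
grip_width: 0.0126
gripper_force: 62.4
```

```bash
python3 go.py .5108 .0242 .25 79
```

```text
shift [0.0002, -0.0002, -0.3105] turn [-0.0002, -0.0009, -0.0002]
pos [0.5108 0.0242 0.1569] yaw 78.99 F [1.4 0.3 7.2] M [-0.05 -0.22  0.04] w 0.0126 t 11.2833 q [-11.  22.  87.   0.  71.   0.]
```

{"op": "step_arm", "data": {"targets": [[[0,0,0],[0,0,0]],[[0,0,0],[0,0,0]],[[0,0,0],[0,0,0]],[[0,0,0],[0,0,0]],[[0,0,0],[0,0,0]],[[0,0,0],[0,0,0]]], "jaw": 60}}

```text
time_s: 11.78
position: [0.5095, 0.0242, 0.1556]
tool_rot: [[0.191, 0.982, -0.004], [0.982, -0.191, 0.001], [0.0, -0.005, -1.0]]
ft_force: [-0.5, -0.4, -0.7]
grip_width: 0.0599
gripper_force: 0.0
```

{"op": "step_arm", "data": {"targets": [[[0,0,-0.03],[0,0,0]],[[0,0,-0.08],[0,0,0]],[[0,0,-0.18],[0,0,0]],[[0,0,-0.3],[0,0,0]],[[0,0,-0.4],[0,0,0]],[[-0.1,0,-0.4],[0,0,0]],[[-0.2,0,-0.4],[0,0,0]],[[-0.3,0,-0.4],[0,0,0]],[[-0.4,0,-0.4],[0,0,0]],[[-0.5,0,-0.4],[0,0,0]]]}}

```text
time_s: 12.62
position: [0.4809, -0.1244, 0.2766]
tool_rot: [[0.191, 0.982, -0.003], [0.982, -0.191, 0.0], [-0.0, -0.003, -1.0]]
ft_force: [0.7, -0.1, -0.0]
grip_width: 0.0599
gripper_force: 0.0
```

```bash
python3 go.py .5108 .0242 .25 79; python3 - <<'E'
from rig import get_image,env
from h import *
c=np.array([.5105,.021])
for n in("scene","top"):
    d=get_image(n);P=cloud(d).reshape(-1,3);I=d["img"].reshape(-1,3).astype(int)
    R=np.hypot(*(P[:,:2]-c).T);m=(R<.05)&(abs(P[:,2]-.155)<.008)&(I.min(1)>60);Q=P[m]
    A=np.c_[Q[:,:2]-c,np.ones(len(Q))];print(n,m.sum(),"disc z",np.median(Q[:,2]),cv2.minEnclosingCircle(Q[:,:2].astype(np.float32)),"plane",np.linalg.lstsq(A,Q[:,2],rcond=None)[0].round(4))
    B=P[(R<.05)&(P[:,2]>.174)&(P[:,2]<.19)];
    if len(B)>20: print("bar",np.median(B[:,2]),cv2.minAreaRect(B[:,:2].astype(np.float32)*1000))
    if n=="scene": cv2.imwrite("pics/scene5.png",d["img"][:,:,::-1])
E
```

```text
shift [0.5052, 0.0038, 0.0886] turn [-0.0044, 0.0003, 0.0001]
pos [ 0.4809 -0.1244  0.2766] yaw 79.0 F [ 0.7 -0.1 -0. ] M [-0.02  0.   -0.02] w 0.0599 t 12.6167 q [-28.  15.  77.  -0.  88. -17.]
scene 671 disc z 0.15570759247201016 ((0.51008141040802, 0.0222717747092247), 0.04754824936389923) plane [-0.0466  0.011   0.1563]
bar 0.18063717548753458 ((510.0928039550781, 20.844871520996094), (63.20530700683594, 16.951457977294922), 77.89681243896484)
top 1512 disc z 0.15563254997304127 ((0.511084258556366, 0.021413659676909447), 0.04608895629644394) plane [0.0046 0.001  0.1556]
bar 0.18113038948234297 ((510.8833923339844, 21.41921615600586), (63.52357864379883, 13.956710815429688), 79.19359588623047)
```

View pics/scene5.png

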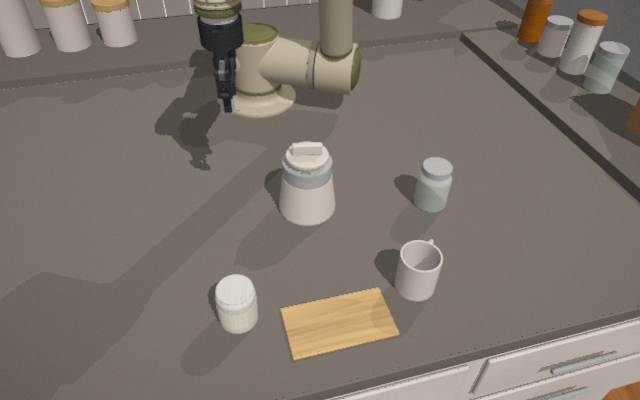

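The cap sits level in the mouth at about (307,155). Its disc is at 155.6 mm, which puts it 19 mm down, at notch level. The jar, tin and mug are where they were, so I'm handing in.

```bash
python3 -c "
from rig import close_job
print(close_job())"
```

```text
the job is handed in; nothing more can be done
None
```

The cap is locked on the grinder's mouth, level and released: turned clockwise to the stop, backed off about 3–4° to the notch and risen to notch level. The jar, tin and mug look unmoved in the last picture, and the job was handed in after about 13 s.

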